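# Put the stray stationery back where each kind belongs

### The arm

A 7-joint arm with a two-finger parallel gripper is mounted at the origin on a cart in front of the work surface, level with it; the furniture and walls round the work are solid. World frame = base frame: x ahead of the robot, y to its left, z up, the work surface at z = 0. Lengths are in m, angles in rad, forces in N, time in s.
With the tool pointing down it reaches from about 0.4 to 0.75 m from the base axis. Payload 19.5 kg.
Tool frame: the origin (TCP) lies midway between the tips of the shut fingers; the grasp point (between the pads) lies 19 mm behind it (env.tcp_to_grasp is the distance from the TCP to the grasp point, in m); z points along the fingers, y is the line along which they close (so a half turn about z gives the same grasp; the last joint's range is limited). The gripper opens to 85 mm and grips with 20 to 120 N. Pads are 22 mm wide; open, the fingers measure 114 mm over their backs; the gripper's body (76 mm by 85 mm) begins 54 mm behind the grasp point. The pads swing forward as they close: fully open they stand 13 mm farther back than shut.
Start: joints at [-1.202, 0.707, -0.028, 1.485, 0.022, 0.951, -0.075], TCP at [0.23, 0.527, 0.231] pointing down, gripper open.
Joint ranges: [-2.71, 2.71], [-0.32, 2.16], [-1.57, 1.52], [0, 2.45], [-1.46, 4.6], [0, 2.02], [-2.83, 2.83]. Speed limits (rad/s): [1.89, 1.89, 2.57, 2.57, 3.01, 3.01, 3.01].

### API

Orientations are given as a rotation vector (axis times angle).
In Python, from plant import env gives the robot as it stands. The module is installed in compiled form; this text tells all that it offers.
- The arm moves only by the shell command python3 -m inch 'ROWS' [OPENING] [FORCE]. ROWS is JSON, a list that holds one entry, the list of rows, each a list of 6 numbers: the shift along the tool's x, y, z in m, then the turn, a rotation vector about the tool's x, y, z in rad. A call has 1 to 20 rows; each row is the pose to reach, as a shift and turn from the pose commanded when the call began, along the tool's axes at that moment; what a row does not reach only later rows make up. A row lasts 1/8 s, in which the tool goes at most 62.5 mm and 10.7 degrees, less where a joint would pass 70% of its speed; a pose out of reach is approached as far as the arm can. A call with a gripper value outside its range is refused whole. OPENING is the closure, from -1 (fully open) to 1 (shut), set as the call begins (- or left out, the last holds). The fingers move at their own pace and stop on an object; FORCE is the grip in N (left out, the last holds). Time passes only in rows, so rows that repeat a pose let the fingers close. It gives the time, the measured TCP pose, the force, the opening and the grip force at its end, in the units of the state.
- env.get_obs(): the state, without advancing time (a new reading comes with each control period).
- env.camera(name): name is "scene" or "top" or "wrist"; returns the picture (420x560x3 uint8, red, green, blue); there is no depth.
- env.camera_info(name): a dict with "camera_matrix" (3x3 intrinsics, pixels), "R" (3x3) and "t" (3): a world point X has camera coordinates R X + t; the wrist camera has in their place "hand_eye" (4x4, takes a point from camera to tool coordinates, whose origin is the TCP and whose axes are the flange's). Camera axes: x right, y down, z forward; pixel columns grow to the right and rows downward; lengths in m; the calibration is good to about 2 mm. A picture is of the moment at which its call begins: read the wrist's pose just before it. camera_info takes no time and is no camera call.
- env.sign_off(): hands the job in; it is judged then, once.
The state is a dict: "time_s": time; "joint_positions": joint angles; "qvel": joint speeds; "effort": joint torques, N m; "ee_pos": TCP position; "tool_rot": TCP orientation; "force": force on the tool from outside, world axes, zero at the start; "moment": the same for the moment, N m; "width": finger opening in m; "finger_force": force on a finger pad.
Only numpy, scipy, OpenCV 4.12 (cv2) and the standard library are available. Lean on these libraries where they do the work, as an engineer would, in place of code of your own. Each camera call takes 0.05 s, during which the arm holds its last target. There are 200 camera calls.

### The job

Tidy away the five stray pieces of stationery: lay the yellow highlighter flat in the wide bay of the desk tray alongside the pens, lay the green staple remover flat in the tray's narrow bay, and stand the glue stick upright in the round cup. Put both staple boxes flat in the black holder, lined up with it: the larger full box at the bottom and the smaller, opened one squarely on top of it so that it gets used up first. Leave the rubber stamp standing where it is.

Things in the scene. Friction and masses are not known exactly. Their poses are not given: they have to be found in the camera images.
- highlighter: highlighter pen, yellow barrel and black cap, 14 wide x 125 long x 16 mm high, lying on its side (it does not roll). Origin: centre of its underside; y along the pen, x across it (pinch across x). At the start it lies crosswise, in the wrong (narrow) bay of the tray
- staple_remover: green jaw-type staple remover with a bright metal jaw, 20 wide x 59 long x 16 mm high. Origin: centre of its underside; y along it, x across it (pinch across x)
- staples_a: the larger, full box of staples: white and blue carton, closed top, 36 wide x 52 long x 18 mm high. Origin: centre of its underside; y along its length, x across its width, z up
- staples_b: the smaller, opened box of staples: same white and blue carton but with its top flap torn off, so that from above it looks dark inside with four grey steel strips of staples, 30 wide x 46 long x 16 mm high. Origin: centre of its underside; y along its length, x across its width, z up
- glue_stick: glue stick standing upright, white barrel with dark grey cap, 26 mm diameter, 88 mm tall. Origin: centre of its underside, z up along it
- desk_tray: low charcoal desk tray, fixed, 160 (x) x 280 (y) x 27 mm; origin: centre of its underside, x away from the robot. Floor 3 mm up, walls 3 mm thick. A 20 mm high divider at y = -0.022 parts the wide bay (y -0.021 to 0.137; three pens lie along y at x above 0.02, rest free) from the narrow bay (y -0.137 to -0.024; a small binder clip in each back corner, x above 0.045). Both: x -0.077 to 0.077
- staple_holder: staple-box holder: small black open-topped holder, grey floor, fixed, 60 (x) x 76 (y) x 26 mm. Origin: centre of its underside. Floor 3 mm up, inner room 52 (x) x 68 (y) mm; 3 mm walls at both y ends and round the corners; the middle 46 mm of both long sides (facing +x and -x) is open down to the floor for fingers
- glue_cup: round black cup for the glue stick, fixed, 52 mm outer diameter, 42 mm tall, bore 43 mm wide at the bottom and 46 mm at the rim. Origin: centre of its underside; inner floor 4 mm above it. (Beware: the wall cupboard hangs over the worktop 0.56 m up, beyond x = 0.61; keep the wrist low or travel in front of it)
- rubber_stamp: wooden rubber stamp standing upright on its 20 x 48 mm foot, 65 mm tall, loose; it stays where it is. Origin: centre of its underside
Things that resemble listed ones, but are neither listed nor needed, are in the scene too. Leave any pink look-alike of the glue_stick alone.

How it is judged:
By the outcome, as a careful person would: the job done as asked, in the order asked, and still so for the second after the job is handed in, with the robot touching nothing.
It also fails if it takes over 120 s, if anything falls off the work surface, if the arm or the gripper's body presses on something with over 40 N, if the wrist force passes 120 N, or if a joint passes its speed limit or range.

## Working session

There is one attempt and no reset: what is moved stays moved. The work goes in short steps, Python scripts to look and compute and a shell command to move; the robot and the scene stay as the last step left them, time stands still between calls to the robot, and variables do not carry over. Pictures are saved under pics/ and viewed, at most 14 in all, crops included, and the job is handed in when it is done.

```bash
mkdir -p pics; python3 - <<'E'
from plant import env
import cv2,numpy as np
np.set_printoptions(precision=4,suppress=True)
print(env.get_obs())
for n in("scene","top"):
    cv2.imwrite(f"pics/{n}0.png",cv2.resize(env.camera(n)[:,:,::-1],(800,600),interpolation=cv2.INTER_CUBIC))
for n in("scene","top","wrist"): print(n,env.camera_info(n))
E
```

```text
{'time_s': 0.0, 'joint_positions': array([-1.2017,  0.7071, -0.0276,  1.485 ,  0.022 ,  0.9509, -0.0755]), 'qvel': array([ 0.0013, -0.0008, -0.0003, -0.0005,  0.0008,  0.0023,  0.0008]), 'effort': array([ -0.0013, -88.3215,   1.2347, -23.6164,   0.0169,   0.0066,
         0.    ]), 'ee_pos': array([0.2295, 0.5269, 0.2308]), 'tool_rot': array([-0.6406, -3.0754,  0.0017]), 'force': array([ 0.5118, -0.4926, -0.3925]), 'moment': array([-0.0639, -0.022 , -0.0599]), 'finger_force': 0.0, 'width': 0.08566331877075258}
scene {'camera_matrix': array([[462.4285,   0.    , 277.4623],
       [  0.    , 462.4285, 212.9819],
       [  0.    ,   0.    ,   1.    ]]), 'R': array([[ 0.9114, -0.4113, -0.0088],
       [-0.2618, -0.5635, -0.7836],
       [ 0.3174,  0.7165, -0.6213]]), 't': array([-0.4854,  0.1442,  1.0156])}
top {'camera_matrix': array([[461.5825,   0.    , 281.3627],
       [  0.    , 461.5825, 201.3376],
       [  0.    ,   0.    ,   1.    ]]), 'R': array([[ 0.0234, -0.9993,  0.0299],
       [-0.9925, -0.0268, -0.1192],
       [ 0.1199, -0.0269, -0.9924]]), 't': array([-0.0949,  0.5162,  0.9909])}
wrist {'camera_matrix': array([[334.4193,   0.    , 277.2065],
       [  0.    , 334.4193, 206.9307],
       [  0.    ,   0.    ,   1.    ]]), 'hand_eye': array([[ 0.0012, -0.9641, -0.2656,  0.0662],
       [ 1.    ,  0.0009,  0.0013,  0.0001],
       [-0.001 , -0.2656,  0.9641, -0.1433],
       [ 0.    ,  0.    ,  0.    ,  1.    ]])}
```

View pics/top0.png

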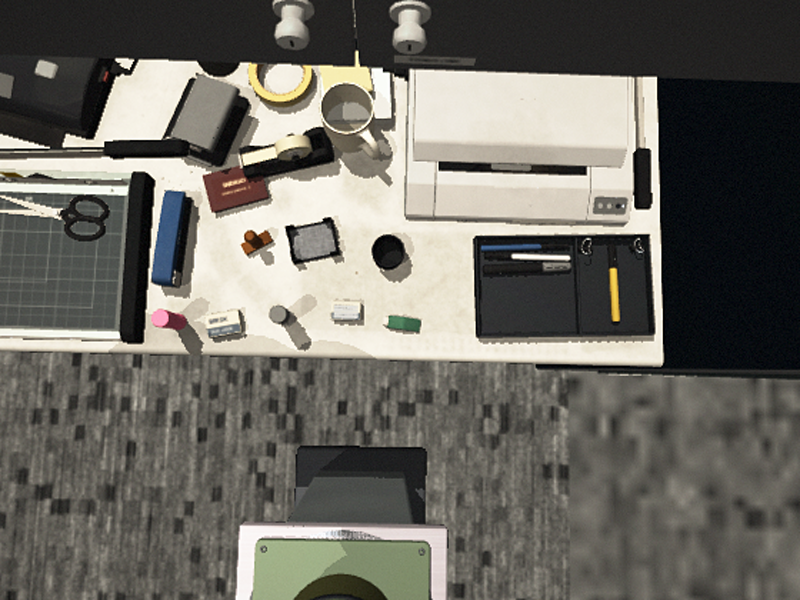

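View pics/scene0.png

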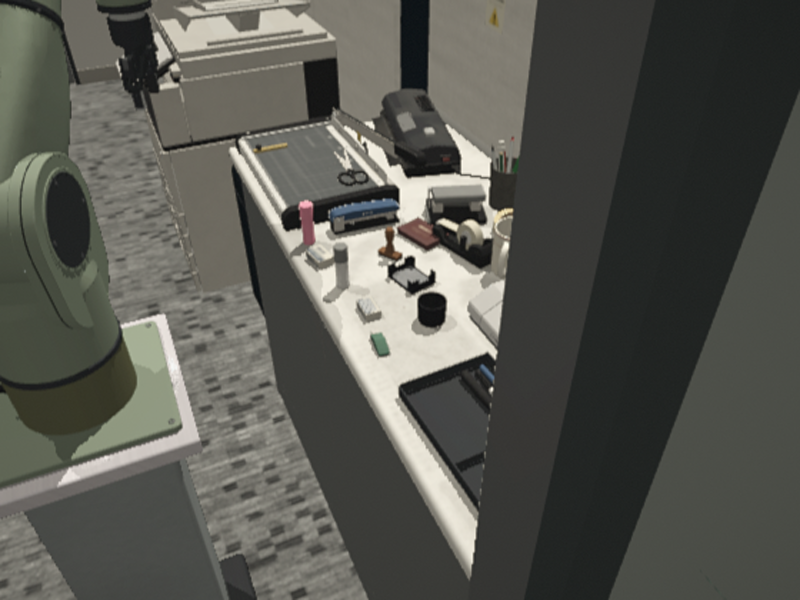

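Top view (800-wide): pink decoy (168,320), a staple box at (225,325), glue stick (280,315), another staple box at (347,311), green remover (403,323), stamp (257,242), holder (314,241), cup (390,250), tray (475–655, 235–340), highlighter (615,290).

```bash
python3 - <<'E'
from plant import env
import cv2,numpy as np
im=env.camera("top")[:,:,::-1]
for n,(a,b) in {"l":(130,150),"r":(280,150)}.items():
    c=cv2.resize(im[b:b+100,a:a+133] if n=="l" else im[b:b+105,a+40:a+190],None,fx=6 if n=="l" else 5.3333,fy=6 if n=="l" else 5.3333,interpolation=cv2.INTER_CUBIC)
    c=c[:600,:800]; cv2.imwrite(f"pics/top_{n}.png",c); print(c.shape)
E
cat > h.py <<'E'
from plant import env
import numpy as np, cv2
from scipy.spatial.transform import Rotation as Ro
np.set_printoptions(precision=4,suppress=True)
def ray(cam,uv,z):
    i=env.camera_info(cam); d=np.linalg.inv(i["camera_matrix"])@[uv[0],uv[1],1]
    if cam=="wrist":
        s=env.get_obs(); T=np.eye(4);T[:3,:3]=Ro.from_rotvec(s["tool_rot"]).as_matrix();T[:3,3]=s["ee_pos"]
        T=T@i["hand_eye"]; o=T[:3,3]; d=T[:3,:3]@d
    else: o=-i["R"].T@i["t"]; d=i["R"].T@d
    return o+d*(z-o[2])/d[2]
def go(p,ang):
    """row to TCP position p with tool down, finger (y) axis at angle ang (rad) from world x"""
    s=env.get_obs(); R=Ro.from_rotvec(s["tool_rot"])
    best=None
    for a in (ang,ang+np.pi):
        y=np.array([np.cos(a),np.sin(a),0]);z=np.array([0,0,-1.]);x=np.cross(y,z)
        r=(R.inv()*Ro.from_matrix(np.array([x,y,z]).T)).as_rotvec()
        if best is None or np.linalg.norm(r)<np.linalg.norm(best): best=r
    sh=R.inv().apply(np.array(p)-s["ee_pos"])
    print("shift",sh,"rot",best,"deg",np.degrees(np.linalg.norm(best)))
def st():
    s=env.get_obs(); R=Ro.from_rotvec(s["tool_rot"]).as_matrix()
    print(s["time_s"],s["ee_pos"],"yang",np.degrees(np.arctan2(R[1,1],R[0,1])),"zax",R[:,2],"F",s["force"],s["width"],s["finger_force"],"q",s["joint_positions"])
E
```

```text
(600, 798, 3)
(560, 800, 3)
```

View pics/top_l.png

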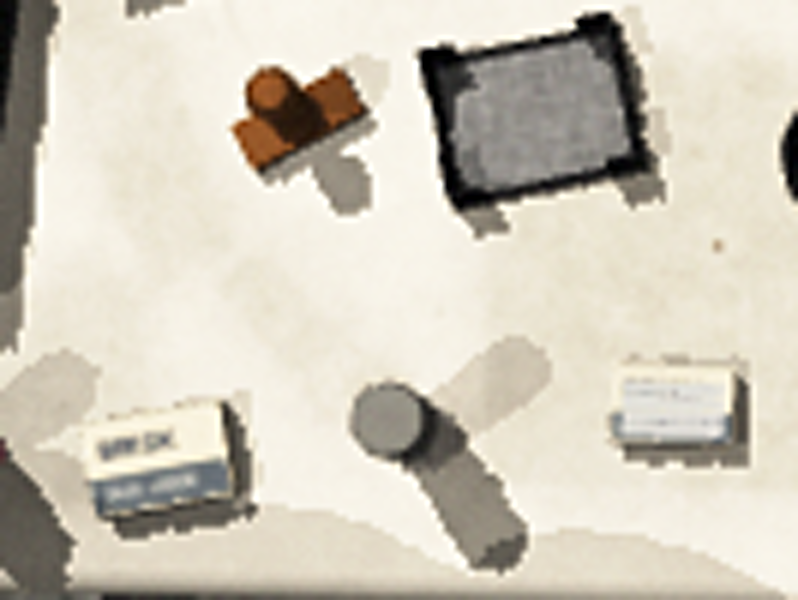

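View pics/top_r.png

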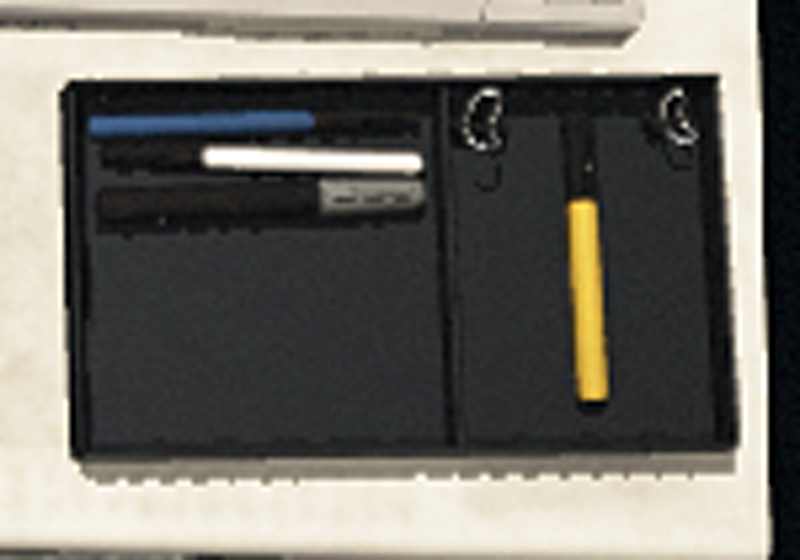

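Left crop: stamp, holder corners (422,52),(603,18),(652,165),(462,205), box A's top (85,435)-(225,400), glue cap centre (388,420), box B (with strips) at (672,403). Right crop: tray outer corners (65,88),(718,78),(735,447),(75,455); highlighter from (580,115) to (593,402).

```bash
python3 - <<'E'
from h import *
L=lambda x,y,z:ray("top",(130+x/6-.5+.083,150+y/6-.5+.083),z)
R=lambda x,y,z:ray("top",(320+x/5.333-.5+.09,150+y/5.333-.5+.09),z)
F=lambda x,y,z:ray("top",(x*.7-.5+.35,y*.7-.35+.2),z)
def seg(n,ps):
    ps=np.array(ps);print(n,ps.mean(0),*[p[:2] for p in ps])
seg("hold top",[L(422,52,.026),L(603,18,.026),L(655,163,.026),L(462,207,.026)])
seg("A top",[L(85,435,.018),L(222,400,.018),L(232,462,.018),L(95,490,.018)])
seg("B top",[L(620,362,.016),L(740,368,.016),L(733,443,.016),L(615,437,.016)])
seg("glue",[L(388,420,.088)])
seg("pink",[F(168,318,.088)])
seg("stamp top",[L(270,90,.065)])
seg("stamp foot",[L(263,175,0),L(370,110,0)])
seg("cup rim",[F(390,249,.042)])
seg("rem",[F(386,317,.016),F(419,319,.016),F(418,330,.016),F(386,328,.016)])
seg("tray",[R(65,88,.027),R(718,78,.027),R(737,447,.027),R(75,455,.027)])
seg("hl",[R(580,112,.019),R(593,402,.019)])
E
```

```text
hold top [0.5909 0.0599 0.026 ] [0.6116 0.103 ] [0.6266 0.036 ] [0.572  0.0147] [0.5534 0.0856]
A top [0.462  0.1945 0.018 ] [0.4656 0.2217] [0.4799 0.1721] [0.457  0.1673] [0.4454 0.2168]
B top [0.4835 0.0041 0.016 ] [0.4981 0.0258] [ 0.497 -0.019] [ 0.4689 -0.0172] [0.47   0.0267]
glue [0.4687 0.0994 0.088 ] [0.4687 0.0994]
pink [0.4587 0.2566 0.088 ] [0.4587 0.2566]
stamp top [0.5879 0.1506 0.065 ] [0.5879 0.1506]
stamp foot [0.5808 0.1455 0.    ] [0.5676 0.1651] [0.5939 0.1258]
cup rim [ 0.5772 -0.0613  0.042 ] [ 0.5772 -0.0613]
rem [ 0.4642 -0.0837  0.016 ] [ 0.4737 -0.058 ] [ 0.4719 -0.1099] [ 0.4546 -0.1086] [ 0.4565 -0.0585]
tray [ 0.5304 -0.3363  0.027 ] [ 0.6022 -0.1939] [ 0.6148 -0.4735] [ 0.4575 -0.4781] [ 0.4473 -0.1996]
hl [ 0.5377 -0.4184  0.019 ] [ 0.5999 -0.4166] [ 0.4755 -0.4203]
```

```bash
python3 - <<'E'
from h import *
go((.46,.09,.21),np.radians(14))
E
```

```text
shift [-0.3858 -0.3086  0.0212] rot [-0.0008  0.0004  0.9156] deg 52.462610781187955
```

```bash
python3 -m inch '[[[-0.386,-0.309,0.021,0,0,0.916],[-0.386,-0.309,0.021,0,0,0.916],[-0.386,-0.309,0.021,0,0,0.916],[-0.386,-0.309,0.021,0,0,0.916],[-0.386,-0.309,0.021,0,0,0.916],[-0.386,-0.309,0.021,0,0,0.916],[-0.386,-0.309,0.021,0,0,0.916],[-0.386,-0.309,0.021,0,0,0.916],[-0.386,-0.309,0.021,0,0,0.916],[-0.386,-0.309,0.021,0,0,0.916],[-0.386,-0.309,0.021,0,0,0.916],[-0.386,-0.309,0.021,0,0,0.916]]]'; python3 - <<'E'
from h import *
st()
cv2.imwrite("pics/w1.png",cv2.resize(env.camera("wrist")[:,:,::-1],(800,600),interpolation=cv2.INTER_CUBIC))
E
```

```text
time_s: 1.65
ee_pos: [0.4598, 0.0906, 0.2103]
tool_rot: [-1.933, -2.477, 0.0]
force: [-0.4, 0.4, -0.3]
width: 0.0853
finger_force: 0.0
1.65 [0.4598 0.0906 0.2103] yang 14.072948564344133 zax [-0.0001  0.     -1.    ] F [-0.4208  0.3755 -0.3295] 0.08530371304141064 0.0 q [-0.3406  0.5911  0.1329  1.8902 -0.1196  0.6679  0.1097]
```

View pics/w1.png

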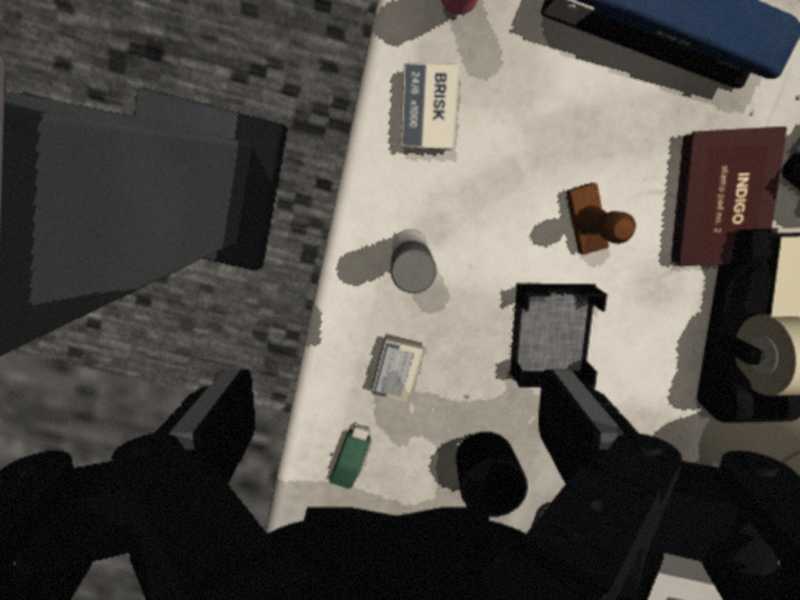

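```bash
python3 - <<'E'
import cv2
from plant import env
im=env.camera("wrist")[:,:,::-1]
cv2.imwrite("pics/w1b.png",cv2.resize(im[190:340,235:435],(800,600),interpolation=cv2.INTER_CUBIC))
cv2.imwrite("pics/w1a.png",cv2.resize(im[35:125,260:360],(600,540),interpolation=cv2.INTER_CUBIC))
E
```

```text
(no output)
```

View pics/w1b.png

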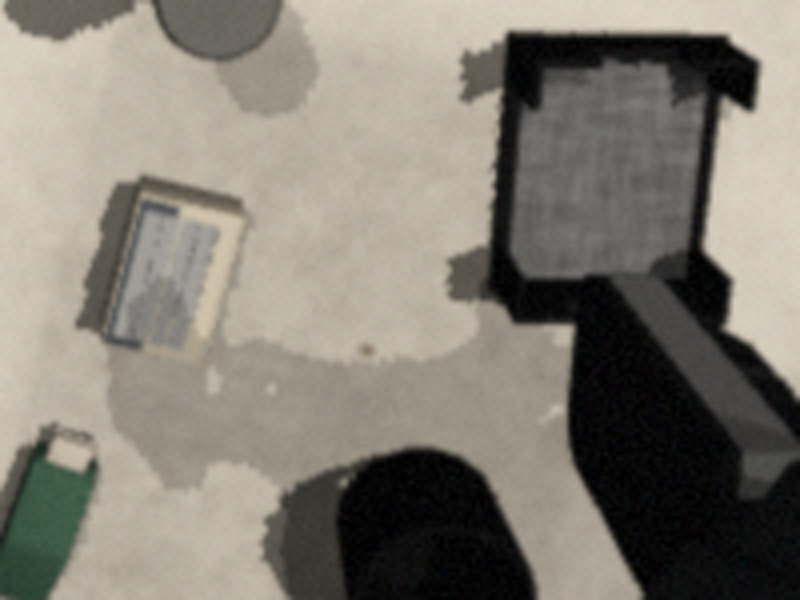

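View pics/w1a.png

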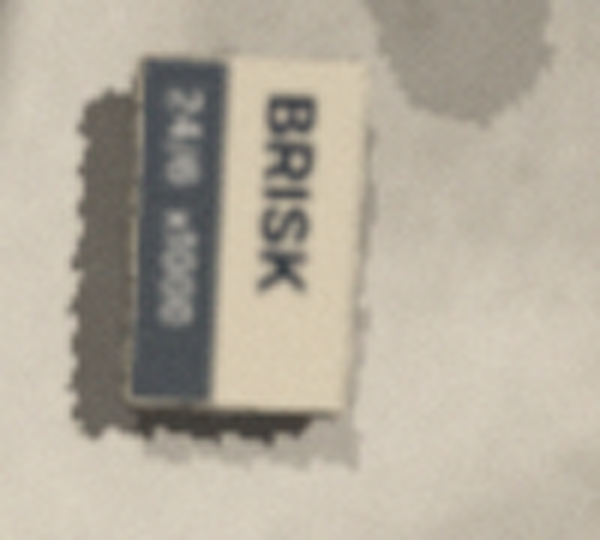

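w1a: box A top corners (140,58),(370,60),(348,410),(130,402). w1b: box B rim (142,180),(243,205),(207,360),(107,342), open with steel strips; holder floor edges (505,110)→(490,260), (715,100)→(700,250).

```bash
python3 - <<'E'
from h import *
A=lambda x,y,z:ray("wrist",(260+x/6-.42,35+y/6-.42),z)
W=lambda x,y,z:ray("wrist",(235+x/4-.37,190+y/4-.37),z)
def quad(n,p):
    p=np.array(p);d=lambda a,b:(np.linalg.norm(b-a)*1e3,np.degrees(np.arctan2(*(b-a)[[1,0]])))
    print(n,p.mean(0),"edges",*["%.1fmm %.1f;"%d(p[i],p[(i+1)%4]) for i in range(4)])
quad("A",[A(140,58,.018),A(370,60,.018),A(348,410,.018),A(130,402,.018)])
quad("B",[W(142,180,.016),W(243,205,.016),W(207,360,.016),W(107,342,.016)])
quad("hold floor",[W(505,110,.003),W(715,100,.003),W(700,250,.003),W(490,260,.003)])
quad("hold top",[W(525,50,.026),W(758,62,.026),W(730,322,.026),W(515,322,.026)])
g=lambda x,y,z:ray("wrist",(x*.7-.15,y*.7-.15),z)
print("glue top",g(413,270,.088),"base?",g(412,240,.0))
print("cup rim",g(496,482,.042))
quad("rem",[g(352,428,.016),g(368,432,.016),g(350,487,.016),g(331,481,.016)])
E
```

```text
A [0.4571 0.1966 0.018 ] edges 35.2mm 13.7; 51.2mm -77.8; 34.9mm -167.9; 50.3mm 102.5;
B [0.4826 0.0095 0.016 ] edges 28.1mm -0.6; 47.0mm -87.4; 28.3mm -177.1; 48.7mm 92.3;
hold floor [0.5928 0.0597 0.003 ] edges 57.4mm 17.0; 44.2mm -75.2; 59.2mm -163.0; 44.4mm 102.4;
hold top [0.5915 0.0648 0.026 ] edges 59.5mm 11.1; 72.2mm -75.2; 57.6mm -165.9; 75.3mm 106.1;
glue top [0.468  0.1014 0.088 ] base? [0.4693 0.1056 0.    ]
cup rim [ 0.5746 -0.0513  0.042 ]
rem [ 0.4642 -0.0752  0.016 ] edges 13.1mm -1.7; 53.3mm -92.9; 16.5mm 173.7; 52.1mm 83.4;
```

```bash
python3 - <<'E'
from h import *
go((.535,-.4184,.14),np.radians(91.7))
E
```

```text
shift [-0.5116 -0.0506  0.0704] rot [-0.0001  0.     -1.3554] deg 77.65885335593335
```

```bash
python3 -m inch '[[[-0.512,-0.051,0.03,0,0,-1.355],[-0.512,-0.051,0.03,0,0,-1.355],[-0.512,-0.051,0.03,0,0,-1.355],[-0.512,-0.051,0.03,0,0,-1.355],[-0.512,-0.051,0.03,0,0,-1.355],[-0.512,-0.051,0.03,0,0,-1.355],[-0.512,-0.051,0.03,0,0,-1.355],[-0.512,-0.051,0.03,0,0,-1.355],[-0.512,-0.051,0.03,0,0,-1.355],[-0.512,-0.051,0.06,0,0,-1.355],[-0.512,-0.051,0.07,0,0,-1.355],[-0.512,-0.051,0.07,0,0,-1.355],[-0.512,-0.051,0.07,0,0,-1.355]]]' 0; python3 - <<'E'
from h import *
st()
cv2.imwrite("pics/w2.png",cv2.resize(env.camera("wrist")[:,:,::-1],(800,600),interpolation=cv2.INTER_CUBIC))
E
```

```text
time_s: 3.38
ee_pos: [0.5348, -0.4194, 0.1415]
tool_rot: [-0.045, 3.14, -0.001]
force: [0.0, -0.2, 0.3]
width: 0.0427
finger_force: 0.0
3.375 [ 0.5348 -0.4194  0.1415] yang 91.63631161112997 zax [ 0.001  -0.0009 -1.    ] F [ 0.002  -0.1504  0.2507] 0.04268399882064668 0.0 q [ 0.7611  0.9934 -0.3709  1.1421  0.3548  1.065   1.9741]
```

View pics/w2.png

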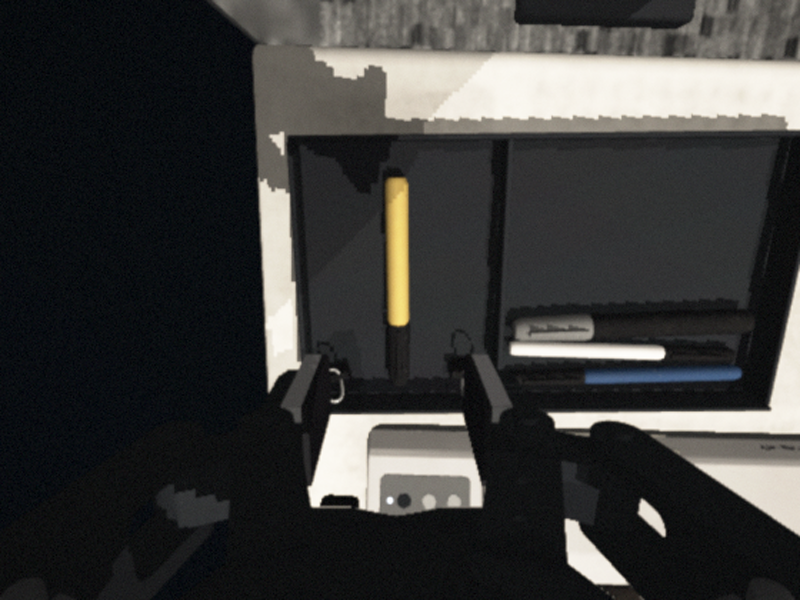

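Highlighter in wrist view from (396,172) to (400,385); tray near rim (290,135)–(787,132), far rim at ~y 408, divider at x≈500.

```bash
python3 - <<'E'
from h import *
g=lambda x,y,z:ray("wrist",(x*.7-.15,y*.7-.15),z)
a,b=g(396,171,.014),g(400,384,.014);print(a,b,(a+b)/2,np.degrees(np.arctan2(*(a-b)[[1,0]]))%180,np.linalg.norm(a-b))
c=[g(290,135,.027),g(787,132,.027),g(772,408,.027)];print(*c,"centre",(c[0]+c[2])/2)
print("div",g(500,140,.023),g(512,320,.019),"marker near edge",g(515,335,.01),g(752,320,.01))
go((.5355,-.4184,.04),np.radians(91.7))
E
```

```text
[ 0.4723 -0.4217  0.014 ] [ 0.5999 -0.4154  0.014 ] [ 0.5361 -0.4185  0.014 ] 2.8006761362304644 0.12774755372703525
[ 0.4558 -0.4764  0.027 ] [ 0.4469 -0.2225  0.027 ] [ 0.6026 -0.1927  0.027 ] centre [ 0.5292 -0.3345  0.027 ]
div [ 0.4549 -0.3679  0.023 ] [ 0.5545 -0.3513  0.019 ] marker near edge [ 0.567  -0.3462  0.01  ] [ 0.5531 -0.2038  0.01  ]
shift [-0.0007  0.0012  0.1015] rot [-0.001   0.0011 -0.0013] deg 0.1116506582633098
```

```bash
python3 -m inch '[[[0,0.001,0.06,0,0,-0.015],[0,0.001,0.1,0,0,-0.015],[0,0.001,0.12,0,0,-0.015],[0,0.001,0.13,0,0,-0.015],[0,0.001,0.134,0,0,-0.015],[0,0.001,0.134,0,0,-0.015]]]' ; python3 -m inch '[[[0,0,0,0,0,0],[0,0,0,0,0,0],[0,0,0,0,0,0],[0,0,0,0,0,0],[0,0,0,0,0,0],[0,0,0,0,0,0]]]' 1 30
```

```text
time_s: 4.18
ee_pos: [0.5346, -0.4188, 0.0072]
tool_rot: [-0.068, 3.14, -0.001]
force: [-0.7, -0.3, 0.3]
width: 0.0427
finger_force: 0.0
time_s: 4.92
ee_pos: [0.5345, -0.4187, 0.007]
tool_rot: [-0.068, 3.14, -0.001]
force: [-0.2, 0.7, 6.2]
width: 0.0086
finger_force: 31.5
```

```bash
python3 -m inch '[[[0,0,-0.01,0,0,0],[0,0,-0.03,0,0,0],[0,0,-0.06,0,0,0],[0,0,-0.1,0,0,0],[0,0,-0.1,0,0,0],[0,0,-0.1,0,0,0]]]' ; python3 - <<'E'
from h import *
st()
cv2.imwrite("pics/w3.png",cv2.resize(env.camera("wrist")[:,:,::-1],(800,600),interpolation=cv2.INTER_CUBIC))
i=env.get_obs()
c=np.array([.530,-.336]);a=np.radians(2.3);t=c+np.array([[np.cos(a),-np.sin(a)],[np.sin(a),np.cos(a)]])@[-.03,.058]
print(t);go((*t,.1),np.radians(2.3))
E
```

```text
time_s: 5.68
ee_pos: [0.5342, -0.4185, 0.1068]
tool_rot: [-0.068, 3.141, -0.001]
force: [-0.0, -0.0, 0.6]
width: 0.0087
finger_force: 30.7
5.675 [ 0.5342 -0.4185  0.1068] yang 92.47772240251123 zax [ 0.0001 -0.0004 -1.    ] F [-0.0184 -0.0144  0.6302] 0.008661584786597143 30.719202160835266 q [ 0.7606  1.0327 -0.3653  1.1757  0.3743  0.9966  1.9709]
[ 0.4977 -0.2793]
shift [0.0303 0.1405 0.0063] rot [ 0.0006 -0.0003 -1.5676] deg 89.81785971811951
```

View pics/w3.png

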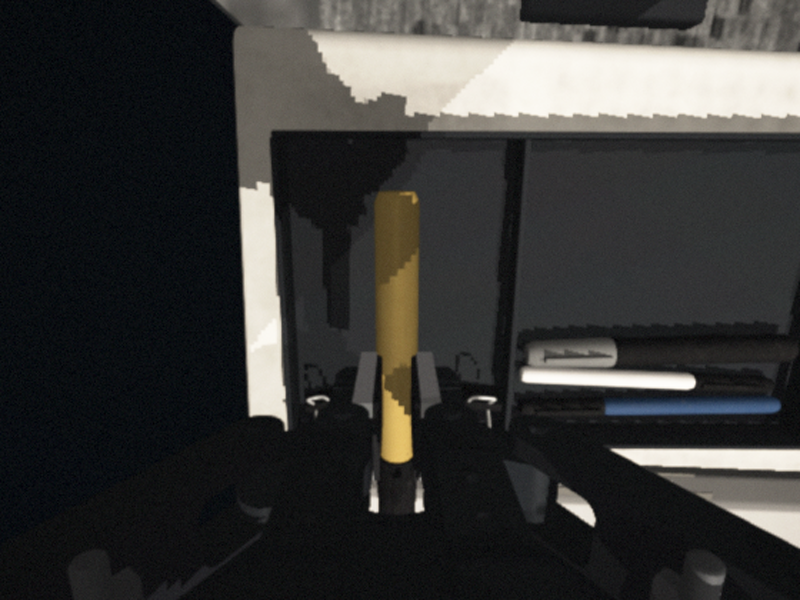

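Highlighter is held level, centred at (397,410) between the pads. Turning it and carrying to the wide bay.

```bash
python3 -m inch '[[[0.02,0.06,0.005,0,0,0.17],[0.03,0.12,0.005,0,0,0.35],[0.03,0.14,0.006,0,0,0.7],[0.03,0.14,0.006,0,0,1.57],[0.03,0.14,0.006,0,0,1.57],[0.03,0.14,0.006,0,0,1.57],[0.03,0.14,0.006,0,0,1.57],[0.03,0.14,0.006,0,0,1.57],[0.03,0.14,0.006,0,0,1.57],[0.03,0.14,0.006,0,0,1.57],[0.03,0.14,0.006,0,0,1.57]]]' ; python3 - <<'E'
from h import *
st();go((.4977,-.2793,.0078),np.radians(2.3))
E
```

```text
time_s: 7.1
ee_pos: [0.4981, -0.2798, 0.1001]
tool_rot: [-2.169, -2.272, 0.0]
force: [-0.6, -0.2, 0.5]
width: 0.0084
finger_force: 30.7
7.1 [ 0.4981 -0.2798  0.1001] yang 2.659534300784412 zax [-0.0005  0.0002 -1.    ] F [-0.6002 -0.1947  0.5167] 0.008386369089076882 30.714903473854065 q [ 0.4087  0.8842  0.0933  1.6408 -0.1237  0.6229  0.6151]
shift [ 0.0005 -0.0003  0.0923] rot [-0.0005 -0.0002  0.0063] deg 0.36061448593174705
```

```bash
python3 -m inch '[[[0,0,0.05,0,0,0],[0,0,0.08,0,0,0],[0,0,0.088,0,0,0],[0,0,0.091,0,0,0],[0,0,0.092,0,0,0],[0,0,0.0925,0,0,0],[0,0,0.0925,0,0,0]]]'; python3 -m inch '[[[0,0,0,0,0,0],[0,0,0,0,0,0],[0,0,0,0,0,0],[0,0,-0.005,0,0,0],[0,0,-0.05,0,0,0],[0,0,-0.1,0,0,0],[0,0,-0.1,0,0,0]]]' 0.1; python3 - <<'E'
from h import *
st();go((.4642,-.084,.12),np.radians(-2))
cv2.imwrite("pics/w4.png",cv2.resize(env.camera("wrist")[:,:,::-1],(800,600),interpolation=cv2.INTER_CUBIC))
E
```

```text
time_s: 7.98
ee_pos: [0.4984, -0.28, 0.0083]
tool_rot: [2.171, 2.269, 0.0]
force: [0.4, -0.5, -1.0]
width: 0.0085
finger_force: 30.7
time_s: 8.85
ee_pos: [0.4995, -0.2806, 0.1114]
tool_rot: [2.169, 2.266, 0.002]
force: [-0.9, -0.3, -1.2]
width: 0.0386
finger_force: 0.0
8.85 [ 0.4995 -0.2806  0.1114] yang 2.5181947428068336 zax [ 0.0047 -0.0026 -1.    ] F [-0.9094 -0.2708 -1.1653] 0.03855251998432715 0.0 q [ 0.4064  0.8667  0.098   1.6341 -0.1246  0.6416  0.6135]
shift [ 0.198  -0.0266 -0.0093] rot [0.0047 0.0026 0.0789] deg 4.528213601640947
```

View pics/w4.png

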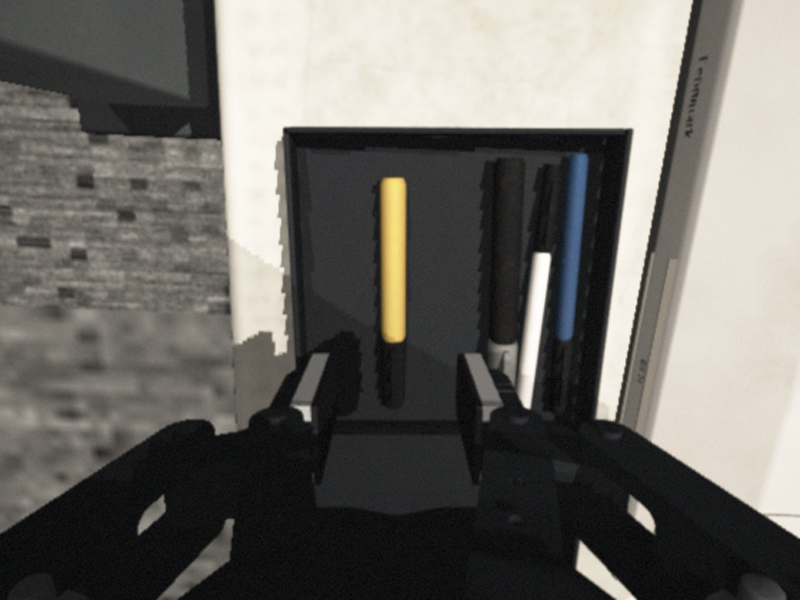

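Highlighter lies flat in the wide bay (381–406, 178–405), parallel to the pens. Next the remover.

```bash
python3 -m inch '[[[0.1,-0.014,-0.01,0,0,0.079],[0.198,-0.027,-0.01,0,0,0.079],[0.198,-0.027,-0.01,0,0,0.079],[0.198,-0.027,-0.01,0,0,0.079],[0.198,-0.027,-0.01,0,0,0.079],[0.198,-0.027,-0.01,0,0,0.079],[0.198,-0.027,-0.01,0,0,0.079]]]'; python3 - <<'E'
from h import *
st()
cv2.imwrite("pics/w5.png",cv2.resize(env.camera("wrist")[:,:,::-1],(800,600),interpolation=cv2.INTER_CUBIC))
E
```

```text
time_s: 9.78
ee_pos: [0.4625, -0.0845, 0.1176]
tool_rot: [2.262, 2.18, -0.001]
force: [-0.5, -0.3, 0.3]
width: 0.0385
finger_force: 0.0
9.775 [ 0.4625 -0.0845  0.1176] yang -2.107810948664902 zax [-0.0002 -0.0005 -1.    ] F [-0.4527 -0.3487  0.3393] 0.038491339971714146 0.0 q [ 0.0335  0.7593  0.1403  1.9904 -0.244   0.4078  0.3236]
```

View pics/w5.png

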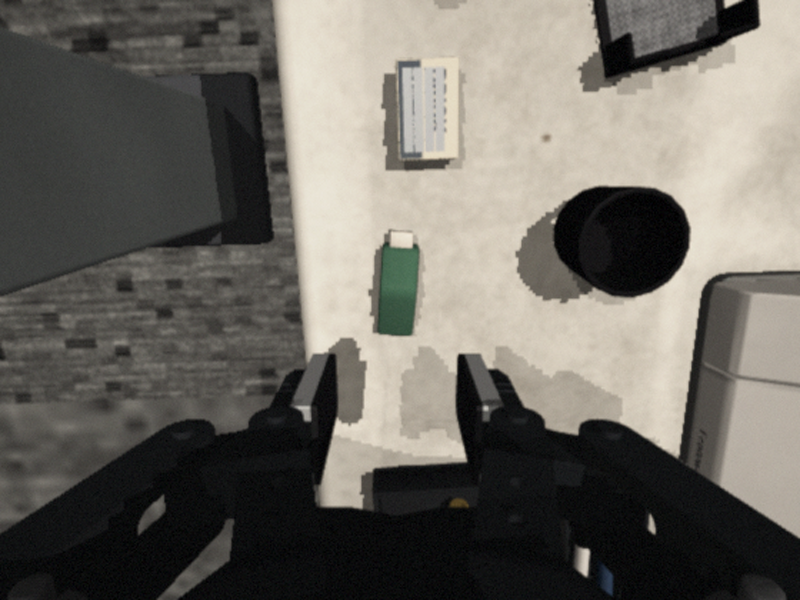

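Remover: jaw (401,231), green body to (395,334). Box B rim (399,60),(459,57),(458,160),(397,158); cup rim ellipse centred (636,241).

```bash
python3 - <<'E'
from h import *
g=lambda x,y,z:ray("wrist",(x*.7-.15,y*.7-.15),z)
a,b=g(401,231,.012),g(395,334,.016);print("rem",a,b,(a+b)/2,np.degrees(np.arctan2(*(a-b)[[1,0]])),np.linalg.norm(a-b))
p=np.array([g(399,60,.016),g(459,57,.016),g(458,160,.016),g(397,158,.016)]);print("B",p,p.mean(0))
print("cup",g(636,241,.042),g(582,241,.042),g(689,241,.042))
c=(a+b)/2;go((c[0],c[1],.003),np.radians(-2))
E
```

```text
rem [ 0.4673 -0.0509  0.012 ] [ 0.4622 -0.1062  0.016 ] [ 0.4647 -0.0785  0.014 ] 84.71628641015901 0.0556830016954625
B [[ 0.4689  0.0297  0.016 ]
 [ 0.497   0.03    0.016 ]
 [ 0.4965 -0.0163  0.016 ]
 [ 0.4665 -0.0143  0.016 ]] [0.4822 0.0073 0.016 ]
cup [ 0.5752 -0.0553  0.042 ] [ 0.5503 -0.0544  0.042 ] [ 0.5996 -0.0562  0.042 ]
shift [0.0059 0.002  0.1147] rot [-0.0001  0.0004 -0.0016] deg 0.09627570155749927
```

```bash
python3 -m inch '[[[0.004,0.002,0.05,0,0,0.05],[0.004,0.002,0.09,0,0,0.05],[0.004,0.002,0.106,0,0,0.05],[0.004,0.002,0.112,0,0,0.05],[0.004,0.002,0.1135,0,0,0.05],[0.004,0.002,0.1135,0,0,0.05]]]' ; python3 -m inch '[[[0,0,0,0,0,0],[0,0,0,0,0,0],[0,0,0,0,0,0],[0,0,0,0,0,0],[0,0,0,0,0,0]]]' 1 30;  python3 -m inch '[[[0,0,-0.01,0,0,0],[0,0,-0.04,0,0,0],[0,0,-0.1,0,0,0],[0,0,-0.1,0,0,0],[0,0,-0.1,0,0,0]]]'; python3 - <<'E'
from h import *
st()
c=np.array([.530,-.336]);a=np.radians(2.3);t=c+np.array([[np.cos(a),-np.sin(a)],[np.sin(a),np.cos(a)]])@[-.02,-.08]
print(t);go((*t,.1),np.radians(2.3))
E
```

```text
time_s: 10.58
ee_pos: [0.4651, -0.0794, 0.0052]
tool_rot: [2.313, 2.124, 0.001]
force: [-0.3, 0.6, 0.5]
width: 0.0386
finger_force: 0.0
time_s: 11.2
ee_pos: [0.4651, -0.0794, 0.005]
tool_rot: [2.313, 2.125, 0.001]
force: [-0.6, 0.6, 10.9]
width: 0.0188
finger_force: 29.1
time_s: 11.82
ee_pos: [0.4647, -0.0792, 0.1046]
tool_rot: [2.313, 2.125, 0.001]
force: [-0.2, 0.4, -0.6]
width: 0.0189
finger_force: 30.0
11.825 [ 0.4647 -0.0792  0.1046] yang -4.861508092666534 zax [ 0.0005 -0.     -1.    ] F [-0.1983  0.4445 -0.6086] 0.018874108335942864 29.959939619293436 q [ 0.02    0.7861  0.1452  1.997  -0.2821  0.3768  0.3013]
[ 0.5132 -0.4167]
shift [-0.3322  0.0769  0.0047] rot [ 0.0005 -0.     -0.125 ] deg 7.161567523509272
```

```bash
python3 -m inch '[[[-0.06,0.014,0,0,0,-0.05],[-0.12,0.03,0.004,0,0,-0.125],[-0.332,0.077,0.004,0,0,-0.125],[-0.332,0.077,0.004,0,0,-0.125],[-0.332,0.077,0.004,0,0,-0.125],[-0.332,0.077,0.004,0,0,-0.125],[-0.332,0.077,0.004,0,0,-0.125],[-0.332,0.077,0.05,0,0,-0.125],[-0.332,0.077,0.08,0,0,-0.125],[-0.332,0.077,0.092,0,0,-0.125],[-0.332,0.077,0.095,0,0,-0.125],[-0.332,0.077,0.096,0,0,-0.125],[-0.332,0.077,0.096,0,0,-0.125]]]' ; python3 -m inch '[[[0,0,0,0,0,0],[0,0,0,0,0,0],[0,0,0,0,0,0],[0,0,-0.005,0,0,0],[0,0,-0.05,0,0,0],[0,0,-0.1,0,0,0],[0,0,-0.15,0,0,0],[0,0,-0.15,0,0,0]]]' 0.1; python3 - <<'E'
from h import *
st();go((.468,.101,.16),np.radians(10))
cv2.imwrite("pics/w6.png",cv2.resize(env.camera("wrist")[:,:,::-1],(560,420),interpolation=cv2.INTER_CUBIC))
E
```

```text
time_s: 13.45
ee_pos: [0.5136, -0.4169, 0.0092]
tool_rot: [2.176, 2.265, 0.0]
force: [-0.5, -0.1, 0.5]
width: 0.0186
finger_force: 30.0
time_s: 14.45
ee_pos: [0.5143, -0.4177, 0.1624]
tool_rot: [2.172, 2.261, 0.001]
force: [-0.4, 0.3, -1.1]
width: 0.0385
finger_force: 0.0
14.45 [ 0.5143 -0.4177  0.1624] yang 2.286303009774454 zax [ 0.0047 -0.0039 -1.    ] F [-0.4437  0.2595 -1.12  ] 0.03852567726177379 0.0 q [ 0.5987  0.9258  0.0851  1.2169 -0.0808  0.9961  0.7335]
shift [ 0.5201 -0.0256  0.0002] rot [ 0.0043  0.0044 -0.1346] deg 7.722187058857323
```

View pics/w6.png

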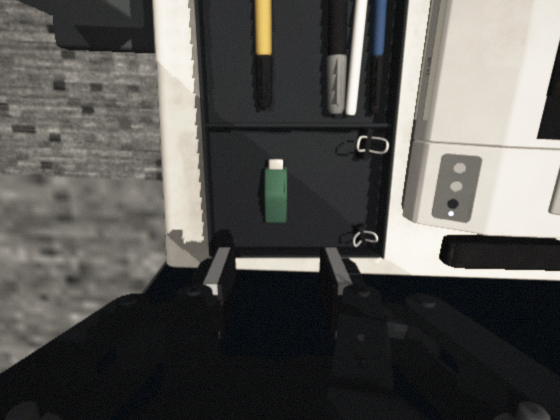

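Remover lies flat in the narrow bay (276,190). Now the glue stick.

```bash
python3 -m inch '[[[0.52,-0.026,0,0,0,-0.134],[0.52,-0.026,0,0,0,-0.134],[0.52,-0.026,0,0,0,-0.134],[0.52,-0.026,0,0,0,-0.134],[0.52,-0.026,0,0,0,-0.134],[0.52,-0.026,0,0,0,-0.134],[0.52,-0.026,0,0,0,-0.134],[0.52,-0.026,0,0,0,-0.134],[0.52,-0.026,0,0,0,-0.134],[0.52,-0.026,0,0,0,-0.134],[0.52,-0.026,0,0,0,-0.134],[0.52,-0.026,0,0,0,-0.134]]]' -0.5; python3 - <<'E'
from h import *
st();go((.4683,.1005,.05),np.radians(10))
E
```

```text
time_s: 16.0
ee_pos: [0.4666, 0.1007, 0.1582]
tool_rot: [2.022, 2.404, -0.001]
force: [0.4, 0.5, 0.1]
width: 0.0646
finger_force: 0.0
16.0 [0.4666 0.1007 0.1582] yang 9.86348398395927 zax [-0.0003 -0.0005 -1.    ] F [0.371  0.4568 0.0616] 0.06455899413760541 0.0 q [-0.3712  0.6918  0.1615  1.9277 -0.2008  0.5377  0.0988]
shift [-0.0004  0.0017  0.1082] rot [-0.0003  0.0004 -0.0024] deg 0.13986639837585096
```

```bash
python3 -m inch '[[[0,0.002,0.05,0,0,0],[0,0.002,0.09,0,0,0],[0,0.002,0.106,0,0,0],[0,0.002,0.108,0,0,0],[0,0.002,0.108,0,0,0]]]' ; python3 -m inch '[[[0,0,0,0,0,0],[0,0,0,0,0,0],[0,0,0,0,0,0],[0,0,0,0,0,0],[0,0,0,0,0,0],[0,0,0,0,0,0],[0,0,0,0,0,0]]]' 1 30;  python3 -m inch '[[[0,0,-0.01,0,0,0],[0,0,-0.04,0,0,0],[0,0,-0.07,0,0,0],[0,0,-0.07,0,0,0],[0,0,-0.07,0,0,0]]]'; python3 - <<'E'
from h import *
st();go((.576,-.058,.12),np.radians(10))
cv2.imwrite("pics/w7.png",cv2.resize(env.camera("wrist")[:,:,::-1],(560,420),interpolation=cv2.INTER_CUBIC))
E
```

```text
time_s: 16.62
ee_pos: [0.4687, 0.1018, 0.0509]
tool_rot: [2.021, 2.405, 0.0]
force: [-0.2, -0.5, 0.2]
width: 0.0643
finger_force: 0.0
time_s: 17.5
ee_pos: [0.4686, 0.1022, 0.0508]
tool_rot: [2.02, 2.406, 0.001]
force: [-1.3, -0.7, 7.7]
width: 0.0256
finger_force: 28.9
time_s: 18.12
ee_pos: [0.4683, 0.1023, 0.1203]
tool_rot: [-2.02, -2.406, 0.0]
force: [0.2, 1.0, -0.4]
width: 0.0252
finger_force: 29.6
18.125 [0.4683 0.1023 0.1203] yang 9.980683973757225 zax [-0.0001 -0.     -1.    ] F [ 0.1948  0.9998 -0.3918] 0.025222643996661593 29.583987146615982 q [-0.3576  0.7615  0.1359  1.9569 -0.2226  0.4373  0.1174]
shift [-0.1765  0.0783  0.0003] rot [-0.0001  0.     -0.0003] deg 0.019727000796887526
```

View pics/w7.png

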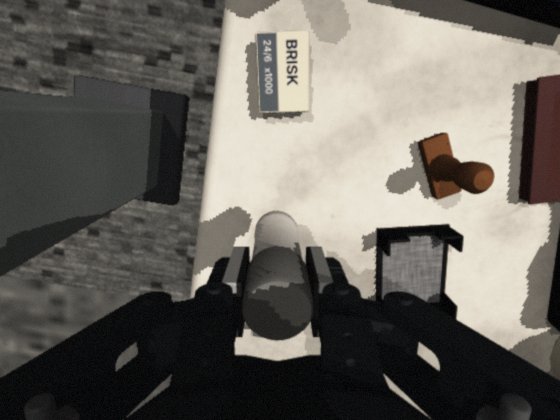

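Glue is held upright and centred (277,290). Carry to the cup.

```bash
python3 -m inch '[[[-0.05,0.02,0,0,0,0],[-0.1,0.045,0,0,0,0],[-0.15,0.067,0,0,0,0],[-0.176,0.078,0,0,0,0],[-0.176,0.078,0,0,0,0],[-0.176,0.078,0,0,0,0],[-0.176,0.078,0.025,0,0,0],[-0.176,0.078,0.045,0,0,0],[-0.176,0.078,0.06,0,0,0],[-0.176,0.078,0.064,0,0,0],[-0.176,0.078,0.0645,0,0,0],[-0.176,0.078,0.0645,0,0,0]]]'; python3 - <<'E'
from h import *
st()
cv2.imwrite("pics/w8.png",cv2.resize(env.camera("wrist")[:,:,::-1],(560,420),interpolation=cv2.INTER_CUBIC))
E
```

```text
time_s: 19.68
ee_pos: [0.576, -0.0576, 0.0564]
tool_rot: [2.019, 2.406, 0.001]
force: [1.1, 0.5, 1.0]
width: 0.026
finger_force: 29.6
19.675 [ 0.576  -0.0576  0.0564] yang 9.973960796374179 zax [ 0.0008 -0.0001 -1.    ] F [1.1418 0.5207 0.9559] 0.026012651444309594 29.630195796489716 q [-0.0015  0.962   0.092   1.6351 -0.1444  0.5503  0.3485]
```

View pics/w8.png

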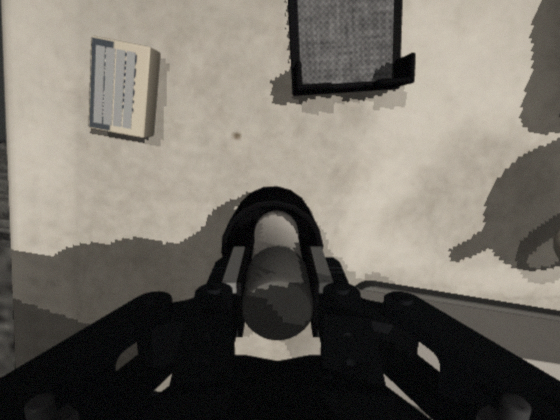

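Glue stick is inside the cup, nearly centred at (272,250). Release and rise, then to box A.

```bash
python3 -m inch '[[[0,0,0,0,0,0],[0,0,0,0,0,0],[0,0,0,0,0,0],[0,0,-0.01,0,0,0],[0,0,-0.06,0,0,0],[0,0,-0.11,0,0,0],[0,0,-0.11,0,0,0]]]' -0.4; python3 - <<'E'
from h import *
st();go((.457,.1966,.12),np.radians(13))
E
```

```text
time_s: 20.6
ee_pos: [0.5771, -0.0579, 0.1698]
tool_rot: [2.017, 2.402, 0.005]
force: [0.2, 0.4, -1.3]
width: 0.06
finger_force: 0.0
20.6 [ 0.5771 -0.0579  0.1698] yang 9.962843206452405 zax [ 0.0058 -0.0006 -1.    ] F [ 0.1889  0.366  -1.2739] 0.059996158028338284 0.0 q [-0.0187  0.7927  0.1267  1.5554 -0.1261  0.7956  0.3324]
shift [ 0.2715 -0.0745  0.0489] rot [ 0.0056  0.0017 -0.053 ] deg 3.055806555669301
```

```bash
cat >> h.py <<'E'
def blue(cam="wrist",z=.018,near=None,save=None):
    """world rects of blue printed areas: centre, long-edge angle, size (mm)"""
    im=env.camera(cam)
    if save: cv2.imwrite(save,im[:,:,::-1])
    f=im.astype(int); m=((f[:,:,2]-f[:,:,0]>8)&(f[:,:,2]>45)).astype(np.uint8)
    m=cv2.morphologyEx(m,cv2.MORPH_CLOSE,np.ones((3,3)))
    n,l,s,c=cv2.connectedComponentsWithStats(m)
    for i in range(1,n):
        if s[i,4]<25: continue
        ys,xs=np.nonzero(l==i); P=np.array([ray(cam,(x,y),z)[:2] for x,y in zip(xs,ys)],np.float32)*1000
        if near is not None and np.linalg.norm(P.mean(0)/1000-near)>.06: continue
        r=cv2.minAreaRect(P); b=cv2.boxPoints(r); e=b[1]-b[0],b[2]-b[1]; e=max(e,key=np.linalg.norm)
        print(s[i,4],"centre",np.array(r[0]),"size",sorted(r[1]),"long ang",np.degrees(np.arctan2(e[1],e[0]))%180,"px",c[i])
E
python3 -m inch '[[[0.264,-0.074,0.03,0,0,-0.053],[0.264,-0.074,0.03,0,0,-0.053],[0.264,-0.074,0.03,0,0,-0.053],[0.264,-0.074,0.03,0,0,-0.053],[0.264,-0.074,0.03,0,0,-0.053],[0.264,-0.074,0.03,0,0,-0.053],[0.264,-0.074,0.03,0,0,-0.053],[0.264,-0.074,0.03,0,0,-0.053]]]' -0.4; python3 - <<'E'
from h import *
st();blue(near=(.457,.19),save="pics/n1.png")
E
```

```text
time_s: 21.6
ee_pos: [0.4576, 0.1886, 0.1359]
tool_rot: [1.957, 2.457, -0.0]
force: [0.4, -0.4, -0.2]
width: 0.06
finger_force: 0.0
21.6 [0.4576 0.1886 0.1359] yang 12.915862150825616 zax [ 0.0002 -0.0003 -1.    ] F [ 0.438  -0.4311 -0.1769] 0.05997607021974681 0.0 q [-0.5414  0.7488  0.1547  1.8902 -0.2126  0.5183 -0.0169]Traceback (most recent call last):
  File "<stdin>", line 2, in <module>
  File "h.py", line 34, in blue
    ys,xs=np.nonzero(l==i); P=np.array([ray(cam,(x,y),z)[:2] for x,y in zip(xs,ys)],np.float32)*1000
                                        ~~~^^^^^^^^^^^^^
  File "h.py", line 8, in ray
    s=env.get_obs(); T=np.eye(4);T[:3,:3]=Ro.from_rotvec(s["tool_rot"]).as_matrix();T[:3,3]=s["ee_pos"]
ValueError: time passes only in moves, steps and waits
```

```bash
python3 - <<'E'
s=open('h.py').read()
s=s.replace("def ray(","_c={}\ndef obs():\n    if 's' not in _c: _c['s']=env.get_obs()\n    return _c['s']\ndef info(c):\n    if c not in _c: _c[c]=env.camera_info(c)\n    return _c[c]\ndef ray(",1)
a,b=s.split("def ray(",1); b=b.replace("env.get_obs()","obs()").replace("env.camera_info(cam)","info(cam)")
b=b.replace("    im=env.camera(cam)\n","    obs(); im=env.camera(cam)\n")
open('h.py','w').write(a+"def ray("+b)
E
python3 - <<'E'
from h import *
st();blue(near=(.457,.19),save="pics/n1.png")
E
```

```text
21.65 [0.4575 0.1887 0.1359] yang 12.920835002320409 zax [ 0.0001 -0.0002 -1.    ] F [ 0.2644  0.7338 -0.3388] 0.059926240747573224 0.0 q [-0.5416  0.7488  0.1546  1.8903 -0.2127  0.5182 -0.017 ]
71 centre [446.4292 192.611 ] size [8.770722389221191, 23.003467559814453] long ang 102.1193 px [261.1408 188.4085]
91 centre [450.1886 175.6557] size [8.497003555297852, 8.927458763122559] long ang 12.970408 px [264.1868 214.5055]
```

```bash
sed -i 's/f=im.astype(int); m=.*/f=cv2.GaussianBlur(im,(3,3),0).astype(float); m=((f[:,:,2]>1.06*f[:,:,0])\&(f[:,:,2]>35)).astype(np.uint8)/; s/np.ones((3,3))/np.ones((5,5))/' h.py
python3 - <<'E'
from h import *
blue(near=(.457,.19))
im=cv2.imread("pics/n1.png");print(im[201,250:310:3,::-1].tolist());print(im[150:240:4,262,::-1].tolist())
E
```

```text
415 centre [446.508  194.1428] size [9.693094253540039, 45.99043273925781] long ang 102.130486 px [263.6096 193.6096]
[[118, 112, 103], [119, 113, 104], [126, 124, 116], [85, 89, 92], [142, 142, 138], [124, 124, 123], [96, 99, 101], [109, 111, 109], [226, 212, 188], [226, 213, 186], [169, 161, 145], [205, 193, 172], [217, 205, 183], [178, 168, 152], [224, 213, 187], [226, 214, 189], [215, 204, 181], [190, 180, 168], [223, 212, 198], [222, 214, 198]]
[[215, 205, 188], [213, 203, 189], [129, 120, 103], [87, 92, 94], [146, 145, 140], [100, 103, 105], [128, 127, 128], [114, 116, 114], [120, 121, 119], [87, 93, 96], [127, 129, 128], [120, 121, 121], [126, 125, 125], [141, 141, 135], [151, 149, 145], [81, 86, 90], [83, 87, 91], [82, 85, 90], [174, 165, 150], [224, 215, 200], [224, 214, 198], [223, 216, 200], [223, 216, 199]]
```

```bash
python3 -m inch '[[[0.001,0.001,0.05,0,0,0.013],[0.001,0.001,0.1,0,0,0.013],[0.001,0.001,0.124,0,0,0.013],[0.001,0.001,0.13,0,0,0.013],[0.001,0.001,0.131,0,0,0.013],[0.001,0.001,0.131,0,0,0.013]]]' ; python3 -m inch '[[[0,0,0,0,0,0],[0,0,0,0,0,0],[0,0,0,0,0,0],[0,0,0,0,0,0],[0,0,0,0,0,0]]]' 1 30;  python3 -m inch '[[[0,0,-0.01,0,0,0],[0,0,-0.05,0,0,0],[0,0,-0.1,0,0,0],[0,0,-0.1,0,0,0],[0,0,-0.1,0,0,0]]]'; python3 - <<'E'
from h import *
st();s=obs()["ee_pos"]
blue(z=.118-.005+.0,near=s[:2],save="pics/n2.png")
E
```

```text
time_s: 22.5
ee_pos: [0.4584, 0.1909, 0.0057]
tool_rot: [1.971, 2.445, 0.002]
force: [0.7, 0.4, 0.3]
width: 0.0596
finger_force: 0.0
time_s: 23.12
ee_pos: [0.4582, 0.1909, 0.0055]
tool_rot: [1.971, 2.446, 0.001]
force: [-0.6, -0.5, 10.6]
width: 0.0352
finger_force: 29.1
time_s: 23.75
ee_pos: [0.4578, 0.1909, 0.1049]
tool_rot: [-1.971, -2.446, -0.0]
force: [0.0, 0.2, -1.2]
width: 0.035
finger_force: 31.0
23.75 [0.4578 0.1909 0.1049] yang 12.269731577109415 zax [ 0.0001  0.0001 -1.    ] F [ 0.014   0.2    -1.1958] 0.03501439357164606 31.025776863098145 q [-0.536   0.8048  0.1394  1.9117 -0.2372  0.4407 -0.0096]
1372 centre [445.9423 197.4157] size [12.067450523376465, 39.42970275878906] long ang 102.75163 px [252.5051 243.9249]
87 centre [459.8849 213.8312] size [4.481265544891357, 6.392066955566406] long ang 12.64725 px [292.1954 223.3218]
117 centre [461.9676 205.6591] size [6.059750080108643, 6.922308444976807] long ang 102.312485 px [292.5385 242.4786]
56 centre [465.1364 191.0816] size [3.896362066268921, 5.817150592803955] long ang 12.303684 px [291.7321 272.8929]
```

```bash
python3 - <<'E'
from h import *
go((.59,.0,.13),np.radians(15))
E
```

```text
shift [-0.2145  0.0889 -0.0256] rot [-0.0009  0.0001 -0.0478] deg 2.7372537488630213
```

```bash
python3 -m inch '[[[-0.03,0.02,-0.026,0,0,-0.048],[-0.08,0.04,-0.026,0,0,-0.048],[-0.13,0.06,-0.026,0,0,-0.048],[-0.18,0.08,-0.026,0,0,-0.048],[-0.214,0.089,-0.026,0,0,-0.048],[-0.214,0.089,-0.026,0,0,-0.048],[-0.214,0.089,-0.026,0,0,-0.048],[-0.214,0.089,-0.026,0,0,-0.048]]]'; cat >> h.py <<'E'
def holder(lo=55,hi=130,save=None):
    s=obs(); im=env.camera("wrist")
    if save: cv2.imwrite(save,im[:,:,::-1])
    v=cv2.GaussianBlur(im,(5,5),0).max(2); 
    for nm,m,z in (("dark",v<45,.0),("grey",(v>lo)&(v<hi),.003)):
        m=cv2.morphologyEx(m.astype(np.uint8),cv2.MORPH_OPEN,np.ones((3,3)))
        n,l,st_,c=cv2.connectedComponentsWithStats(m)
        for i in range(1,n):
            if st_[i,4]<300: continue
            ys,xs=np.nonzero(l==i); P=np.array([ray("wrist",(x,y),z)[:2] for x,y in zip(xs[::3],ys[::3])],np.float32)*1000
            if np.linalg.norm(P.mean(0)-[592,61])>40: continue
            r=cv2.minAreaRect(P); print(nm,st_[i],"c",np.array(r[0]),"size",np.array(r[1]),"ang",r[2])
E
python3 - <<'E'
from h import *
st();holder(save="pics/n3.png")
im=cv2.imread("pics/n3.png")
g=cv2.resize(im,(70,52),interpolation=cv2.INTER_AREA).max(2)
for r in g[:34,20:60]: print(' '.join('%3d'%x for x in r))
E
```

```text
time_s: 24.8
ee_pos: [0.5899, 0.0017, 0.1305]
tool_rot: [-1.91, -2.493, 0.0]
force: [-0.1, 0.1, -0.4]
width: 0.0354
finger_force: 31.0
24.8 [0.5899 0.0017 0.1305] yang 15.091300548778639 zax [-0.0007  0.0003 -1.    ] F [-0.0971  0.101  -0.4182] 0.03537012188453529 31.003317832946777 q [-0.107   0.8616  0.1023  1.5467 -0.1157  0.74    0.3088]
dark [ 261   71   83  105 2270] c [593.306   63.6344] size [62.2887 79.5387] ang 13.945438385009766
grey [ 267   81   67   87 5152] c [592.0459  63.3703] size [50.7704 65.3578] ang 13.414937973022461
183 183 183 184 192 193 195 194 198 201 203 204 204 205 206 171 133 118 104  42  23  25  57 191 209 207 207 210 211 209 181 103  43  57  61  66  68  88  65  74
184 183 184 185 191 199 201 201 203 207 207 207 205 206 151 107 108 108 105  68  52  60  82 167 211 209 208 211 213 211 185 103  38  60  61  66  69  83  52  32
187 185 181 186 195 200 205 206 209 210 206 207 210 209 119 108 107 106 133  84  83  78  82 139 209 210 211 212 215 212 173 104  35  61  61  68  67  67  46  20
187 190 190 196 201 203 205 206 211 211 211 209 209 210 162 113 112 157 184 
[... 4183 characters left out ...]
 186 191 189 189 176 105  92  92  92  96  98  72  73  74  75
 95  92  94  95  96  92  82  18  31  87  89 135 101 147 215 155 116 160 214 211 133 168 197 189 185 186 191 192 191 129  95  93  91  91  93  94  68  70  72  74
 94  94  95  93  95  95  39  43  71  71  85  93  85 145 214 162 143 167 207 196  52  88 176 187 187 192 190 190 180  96  95  92  89  93  96  94  64  68  69  70
 94  97 115 109  95  64  14  68  53  49  74 122  77 127 209 142 102 109 121  96  26  74  40  64 184 194 190 190 164  92  93  93  94  95  96  85  67  82  67  68
 91 140 161  95  90  20  35  74  32  22  34  65  52  67 111  93  49  84 104  91   9  61  61  15 121 186 191 189 149  96  97  94  96  86  72  91 116  99  64  66
```

```bash
python3 - <<'E'
from h import *
go((.5933,.0579,.05),np.radians(13.7))
E
```

```text
shift [0.0535 0.0179 0.0807] rot [-0.0004 -0.0003  0.0242] deg 1.3849856323683207
```

```bash
python3 -m inch '[[[0.0535,0.018,0,0,0,0.024],[0.0535,0.018,0.02,0,0,0.024],[0.0535,0.018,0.07,0,0,0.024],[0.0535,0.018,0.08,0,0,0.024],[0.0535,0.018,0.08,0,0,0.024],[0.0535,0.018,0.08,0,0,0.024]]]'; python3 - <<'E'
from h import *
st();go((.5933,.0579,.009),np.radians(13.7))
E
```

```text
time_s: 25.6
ee_pos: [0.5946, 0.057, 0.0524]
tool_rot: [1.941, 2.468, 0.002]
force: [-0.0, 1.0, -0.0]
width: 0.0351
finger_force: 31.0
25.6 [0.5946 0.057  0.0524] yang 13.639811078400752 zax [ 0.002   0.0002 -1.    ] F [-0.048   1.0016 -0.0374] 0.03512736245972596 30.965319871902466 q [-0.1984  0.9878  0.1017  1.5663 -0.1519  0.5933  0.2218]
shift [ 0.0012 -0.0011  0.0434] rot [ 0.002   0.0003 -0.0011] deg 0.13014646689440137
```

```bash
python3 -m inch '[[[0.0005,-0.0005,0.02,0,0,0],[0.0005,-0.0005,0.03,0,0,0],[0.0005,-0.0005,0.036,0,0,0],[0.0005,-0.0005,0.04,0,0,0],[0.0005,-0.0005,0.0413,0,0,0],[0.0005,-0.0005,0.0413,0,0,0],[0.0005,-0.0005,0.0413,0,0,0]]]'
```

```text
time_s: 26.48
ee_pos: [0.5933, 0.0572, 0.0097]
tool_rot: [1.942, 2.469, 0.0]
force: [-0.3, -0.1, -0.4]
width: 0.0354
finger_force: 31.0
```

```bash
python3 -m inch '[[[0,0,0.0008,0,0,0],[0,0,0.0008,0,0,0]]]'; python3 -m inch '[[[0,0,0,0,0,0],[0,0,0,0,0,0],[0,0,0,0,0,0],[0,0,-0.005,0,0,0],[0,0,-0.05,0,0,0],[-0.02,0,-0.1,0,0,0],[-0.0535,-0.018,-0.12,0,0,0],[-0.0535,-0.018,-0.12,0,0,0],[-0.0535,-0.018,-0.12,0,0,0]]]' 0; python3 - <<'E'
from h import *
st();holder(save="pics/n4.png");blue(z=.021,near=(.592,.062))
im=cv2.imread("pics/n4.png")
g=cv2.resize(im,(112,84),interpolation=cv2.INTER_AREA).max(2)
for r in g[10:38,48:80]: print(' '.join('%3d'%x for x in r))
E
```

```text
time_s: 26.72
ee_pos: [0.5932, 0.0573, 0.0087]
tool_rot: [-1.942, -2.469, 0.0]
force: [-0.6, -0.3, -0.8]
width: 0.0353
finger_force: 31.0
time_s: 27.85
ee_pos: [0.5883, 0.0016, 0.1286]
tool_rot: [-1.941, -2.469, -0.0]
force: [-0.3, 1.2, 0.5]
width: 0.0428
finger_force: 0.0
27.85 [0.5883 0.0016 0.1286] yang 13.651234879513964 zax [-0.0002  0.0005 -1.    ] F [-0.3149  1.239   0.5291] 0.042792106078319354 0.0 q [-0.1097  0.8624  0.1074  1.5552 -0.123   0.7307  0.2905]
dark [ 261   72   82  104 2637] c [593.5267  63.4014] size [62.298  79.0246] ang 13.728322982788086
grey [ 268   80   51   87 1987] c [586.9531  62.6988] size [38.0339 65.2616] ang 14.010275840759277
grey [326  94   7  63 326] c [614.8837  68.564 ] size [ 4.346  47.1545] ang 14.789753913879395
559 centre [582.301   60.3166] size [10.449258804321289, 47.00215148925781] long ang 104.47868 px [286.8801 127.9535]
203 205 206 205 204 205 204 205 206 208 208 205 204 205 204 204 206 204 182 168 178 195 201 200 203 201 199 197 194 195 191 192
204 205 206 205 205 202 204 205 206 208 208 207 206 206 203 205 206 204 202 201 202 203 2
[... 2666 characters left out ...]
  48  12  17 186 204 205 206 207 208 209 209 208 207 208 207
180 145  85  85  44  19  41  45  40  40  43  40  36  35  40  27  15  18   7  20 191 204 204 205 206 208 210 208 209 208 207 207
181 150  88  88  45  13  11  13  12  28  40  25  24  23  23  11  12  11  11  29 194 205 204 204 204 205 209 208 210 209 206 206
178 171 143 135 132  99 107 106 109 142 153 109 117 104 114 114 119 121 123 133 198 206 205 206 205 204 206 207 207 207 208 208
176 178 182 183 181 174 154 152 155 152 178 174 175 176 185 179 170 173 176 176 202 205 206 207 207 203 201 206 208 209 208 209
176 178 180 184 178 177 180 179 183 179 184 178 176 176 183 188 199 202 204 204 205 206 206 206 207 205 204 205 206 207 209 207
```

Numbers show box A seated flat inside the holder, aligned within about 1° and 1 mm. Now box B.

```bash
python3 - <<'E'
from h import *
go((.482,-.02,.13),np.radians(1.5))
E
```

```text
shift [ 0.0038 -0.1084 -0.0018] rot [-0.0009 -0.0005  0.2129] deg 12.19985364900938
```

```bash
python3 -m inch '[[[0.004,-0.05,0,0,0,0.1],[0.004,-0.108,0,0,0,0.213],[0.004,-0.108,0,0,0,0.213],[0.004,-0.108,0,0,0,0.213],[0.004,-0.108,0,0,0,0.213]]]' -0.2; python3 - <<'E'
from h import *
st();blue(z=.012,near=(.482,.007),save="pics/n5.png")
im=cv2.imread("pics/n5.png")
i=info("wrist");
g=cv2.resize(im[100:230,230:350],None,fx=.25,fy=.25,interpolation=cv2.INTER_AREA)
for r in g: print(' '.join('%3d/%-3d'%(x[2],x[0]) for x in r))
E
```

```text
time_s: 28.58
ee_pos: [0.4833, -0.0201, 0.1285]
tool_rot: [2.192, 2.25, 0.001]
force: [0.1, 0.4, -0.3]
width: 0.0511
finger_force: 0.0
28.575 [ 0.4833 -0.0201  0.1285] yang 1.5019677775216558 zax [ 0.0005  0.     -1.    ] F [ 0.1495  0.4478 -0.2801] 0.05108554622259548 0.0 q [-0.098   0.7495  0.1315  1.9355 -0.1992  0.4683  0.2029]
209/185 209/185 201/178 199/175 198/175 196/173 193/170 195/172 196/173 194/170 189/166 189/165 190/166 189/165 191/166 193/168 192/168 193/169 189/164 187/163 189/164 192/168 193/169 192/168 193/169 194/170 197/173 196/172 196/171 196/171
208/184 210/185 201/178 199/175 200/176 197/173 194/170 194/170 197/174 195/172 193/170 191/167 189/165 189/164 188/163 192/168 192/166 194/170 192/167 191/166 188/164 192/168 195/170 190/166 189/164 192/168 194/170 192/168 192/169 193/169
207/183 206/182 198/174 199/175 199/176 198/173 197/173 193/170 196/172 196/172 195/171 194/171 188/164 190/166 192/167 194/169 195/170 193/168 193/168 190/165 190/166 191/167 192/169 192/168 193/169 192/168 191/166 189/165 190/166 188/165
209/186 207/183 200/176 197/173 197/173 198/17
[... 6213 characters left out ...]
/174 195/172 197/173 197/172 196/171 197/173 191/167 189/165 193/169 191/167 195/171 190/166 191/167 193/168 194/171 199/174 199/174 199/174 194/169 195/171 199/175 202/178 200/176 199/174 192/168 191/166 190/165 189/165
211/187 206/181 198/173 195/171 194/170 193/169 194/170 196/172 194/170 192/168 191/166 193/169 193/168 188/164 189/164 190/165 192/167 195/171 195/171 194/170 193/168 191/167 193/168 196/172 196/172 196/172 192/167 195/171 193/169 191/167
210/186 209/185 198/175 196/172 194/170 191/166 191/166 192/167 192/167 194/170 190/166 192/167 192/168 190/166 194/170 196/171 193/168 193/168 194/170 192/168 196/172 195/170 194/169 193/169 196/172 194/169 192/166 193/168 194/170 190/165
```

```bash
python3 - <<'E'
from h import *
p=np.array([ray("wrist",q,.016) for q in ((258.5,139.5),(295.5,139.5),(293,195.5),(256.5,195.5))]);print(p,p.mean(0))
c=p.mean(0);go((c[0],c[1],.006),0.)
E
```

```text
[[ 0.4689  0.0286  0.016 ]
 [ 0.4967  0.0294  0.016 ]
 [ 0.4965 -0.0139  0.016 ]
 [ 0.4679 -0.0147  0.016 ]] [0.4825 0.0074 0.016 ]
shift [ 0.0276 -0.      0.1225] rot [0.0004 0.     0.026 ] deg 1.4873694439064877
```

```bash
python3 -m inch '[[[0.0275,0,0.05,0,0,0.026],[0.0275,0,0.1,0,0,0.026],[0.0275,0,0.117,0,0,0.026],[0.0275,0,0.122,0,0,0.026],[0.0275,0,0.1222,0,0,0.026],[0.0275,0,0.1222,0,0,0.026]]]' ; python3 -m inch '[[[0,0,0,0,0,0],[0,0,0,0,0,0],[0,0,0,0,0,0],[0,0,0,0,0,0],[0,0,0,0,0,0]]]' 1 25;  python3 -m inch '[[[0,0,-0.01,0,0,0],[0,0,-0.05,0,0,0],[0,0,-0.09,0,0,0],[0,0,-0.09,0,0,0],[0,0,-0.09,0,0,0]]]'; python3 - <<'E'
from h import *
st();u=np.array([.9703,.2419]);v=np.array([-.2419,.9703]);t=u*.5896+v*-.0824
print(t);go((*t,.09),np.radians(14))
E
```

```text
time_s: 29.38
ee_pos: [0.4823, 0.007, 0.0073]
tool_rot: [2.222, 2.22, 0.001]
force: [-0.2, -0.2, 0.1]
width: 0.0511
finger_force: 0.0
time_s: 30.0
ee_pos: [0.4821, 0.007, 0.0072]
tool_rot: [2.222, 2.22, 0.001]
force: [-0.8, -0.5, 10.0]
width: 0.0292
finger_force: 24.2
time_s: 30.62
ee_pos: [0.4817, 0.0071, 0.0966]
tool_rot: [2.222, 2.22, 0.0]
force: [-0.1, 0.2, -1.4]
width: 0.0293
finger_force: 25.6
30.625 [0.4817 0.0071 0.0966] yang -0.04889226001398323 zax [ 0.0001  0.     -1.    ] F [-0.0998  0.2271 -1.4342] 0.029288634346940907 25.591177940368652 q [-0.1498  0.8081  0.1242  1.9664 -0.2432  0.3811  0.1618]
[0.592  0.0627]
shift [0.0557 0.1103 0.0066] rot [ 0.0001 -0.     -0.2452] deg 14.048892630268222
```

```bash
python3 -m inch '[[[0.02,0.04,0.0,0,0,-0.12],[0.04,0.08,0.0,0,0,-0.245],[0.0553,0.11,0.003,0,0,-0.245],[0.0553,0.11,0.02,0,0,-0.245],[0.0553,0.11,0.04,0,0,-0.245],[0.0553,0.11,0.05,0,0,-0.245],[0.0553,0.11,0.05,0,0,-0.245],[0.0553,0.11,0.05,0,0,-0.245]]]'; python3 - <<'E'
from h import *
st();go((.592,.0623,.0285),np.radians(14))
E
```

```text
time_s: 31.62
ee_pos: [0.5919, 0.062, 0.047]
tool_rot: [1.935, 2.475, 0.0]
force: [0.6, -0.1, 0.4]
width: 0.0293
finger_force: 25.6
31.625 [0.5919 0.062  0.047 ] yang 13.970829823892371 zax [ 0.0005 -0.0001 -1.    ] F [ 0.649  -0.0571  0.4178] 0.02925666803079063 25.576277375221252 q [-0.2086  0.995   0.1038  1.5744 -0.1589  0.5801  0.2251]
shift [0.0003 0.0001 0.0185] rot [ 0.0004  0.0002 -0.0005] deg 0.039385267788709176
```

```bash
python3 -m inch '[[[0,0,0.006,0,0,0],[0,0,0.012,0,0,0],[0,0,0.016,0,0,0],[0,0,0.0175,0,0,0],[0,0,0.0183,0,0,0],[0,0,0.0183,0,0,0],[0,0,0.0183,0,0,0]]]'
```

```text
time_s: 32.5
ee_pos: [0.5919, 0.0621, 0.0283]
tool_rot: [1.935, 2.475, 0.0]
force: [0.6, -0.3, -0.3]
width: 0.0293
finger_force: 25.6
```

```bash
python3 -m inch '[[[0,0,0,0,0,0],[0,0,0,0,0,0],[0,0,0,0,0,0],[0,0,-0.005,0,0,0],[0,0,-0.05,0,0,0],[-0.02,0,-0.1,0,0,0],[-0.059,-0.018,-0.105,0,0,0],[-0.059,-0.018,-0.105,0,0,0],[-0.059,-0.018,-0.105,0,0,0]]]' 0; python3 - <<'E'
from h import *
st();holder(save="pics/n6.png");blue(z=.036,near=(.592,.062))
im=cv2.imread("pics/n6.png")
g=cv2.resize(im,(112,84),interpolation=cv2.INTER_AREA).max(2)
for r in g[10:38,48:72]: print(' '.join('%3d'%x for x in r))
top=env.camera("top");cv2.imwrite("pics/top_end.png",top[:,:,::-1])
f=top.astype(int)
for n,m in (("yellow",(f[...,0]>140)&(f[...,2]<90)&(f[...,1]>100)),("green",(f[...,1]>f[...,0]+25)&(f[...,1]>f[...,2]+10))):
    y,x=np.nonzero(m[130:260,260:470]);y+=130;x+=260
    print(n,len(x),ray("top",(x.mean(),y.mean()),.015) if len(x) else "")
E
```

```text
time_s: 33.62
ee_pos: [0.5886, 0.001, 0.1332]
tool_rot: [-1.934, -2.475, -0.0]
force: [1.0, 1.6, 0.4]
width: 0.0429
finger_force: 0.0
33.625 [0.5886 0.001  0.1332] yang 13.981481050024433 zax [-0.0001  0.0004 -1.    ] F [0.9965 1.5778 0.3962] 0.042904028324516334 0.0 q [-0.1114  0.8565  0.1132  1.5505 -0.1273  0.742   0.3011]
dark [ 262   71   81  103 2671] c [593.3259  63.6678] size [62.2545 79.4973] ang 13.618868827819824
grey [ 268   80   51   85 1257] c [586.9146  62.5326] size [37.0894 65.1046] ang 15.806326866149902
grey [325  94   8  62 341] c [614.8185  68.3271] size [ 4.3467 47.1145] ang 13.788965225219727
203 204 205 205 204 203 203 204 206 207 208 204 204 205 203 203 205 202 178 168 175 195 201 200
203 205 205 205 205 203 203 205 206 208 208 207 205 205 202 205 206 204 201 199 202 201 199 198
201 204 204 203 206 204 205 206 208 207 206 207 207 208 205 207 207 205 204 204 204 205 201 198
197 201 201 201 197 192 194 194 196 203 205 207 207 210 209 208 201 205 203 203 202 202 200 201
197 198 199 201  97  26  24  26  27  76  95 106 108 108 109  91  36  42  44  44  78 202 202 2
[... 1583 characters left out ...]
125 191 191 191 195 178  50   9  70 203 204 203 206
176 154  84  86  46  23  48  63  54  69  63  71  77  70  81  63  42  39   6  43 202 204 205 206
180 155  87  87  45  12  16  21  19  22  21  22  20  19  20  14   9  11   5  53 203 205 204 204
179 165  92  92  58  22  29  31  32  70  87  47  39  33  35  22  25  27  26  74 202 205 204 203
176 180 177 168 175 149 143 144 144 150 163 141 154 143 157 155 157 161 163 169 203 205 205 206
177 177 180 183 179 178 166 161 167 161 181 175 174 175 186 177 179 181 184 189 204 205 207 207
178 178 180 184 179 175 180 183 181 179 184 178 176 177 184 191 200 203 204 205 206 207 205 205
yellow 162 [ 0.5004 -0.2662  0.015 ]
green 172 [ 0.5157 -0.4225  0.015 ]
```

```bash
python3 - <<'E'
from h import *
u=np.array([.9703,.2419]);v=np.array([-.2419,.9703])
p=lambda x,y,z:(lambda q:np.array([q@u,q@v])*1e3)(ray("wrist",(x,y),z)[:2])
print("B L/R",p(279.5,128,.037)[0],p(324.5,128,.037)[0],"far/near",p(303,95,.037)[1],p(303,160,.037)[1])
print("A far edge",p(310,89,.021)[1],"holder u,v",np.array([.592,.0633])@u,np.array([.592,.0633])@v)
f=cv2.imread("pics/n6.png")[:,:,::-1].max(2).astype(int)
print(f[80:102:1,310].tolist(),f[150:176,310].tolist(),f[128,262:335].tolist())
E
```

```text
B L/R 573.8772129676639 605.2360038445227 far/near -61.07583064940331 -105.17817441912631
A far edge -56.059751054238774 holder u,v 0.58972987 -0.08178480999999999
[33, 33, 38, 73, 88, 91, 98, 107, 137, 185, 204, 204, 186, 191, 201, 200, 202, 199, 197, 176, 166, 164] [161, 160, 159, 159, 167, 184, 198, 199, 198, 172, 114, 67, 75, 73, 75, 51, 19, 6, 8, 20, 23, 18, 26, 46, 55, 58] [23, 14, 6, 12, 11, 19, 37, 46, 51, 49, 47, 48, 48, 51, 48, 64, 72, 49, 42, 80, 118, 110, 86, 95, 134, 162, 166, 162, 159, 160, 144, 121, 158, 161, 164, 164, 162, 171, 182, 173, 165, 164, 161, 162, 162, 163, 165, 161, 162, 163, 163, 164, 145, 139, 187, 202, 202, 198, 200, 201, 200, 196, 177, 149, 103, 95, 92, 94, 88, 49, 26, 23, 19]
```

```bash
python3 -m inch '[[[0,-0.05,-0.04,0,0,0],[0.06,-0.13,-0.06,0,0,0],[0.12,-0.16,-0.06,0,0,0],[0.18,-0.16,-0.06,0,0,0],[0.2,-0.16,-0.06,0,0,0],[0.2,-0.16,-0.06,0,0,0],[0.2,-0.16,-0.06,0,0,0],[0.2,-0.16,-0.06,0,0,0]]]'; python3 - <<'E'
from h import *
st();top=env.camera("top");i=info("top")
def px(X): q=i["camera_matrix"]@(i["R"]@np.array(X)+i["t"]);return (q[:2]/q[2]).round().astype(int)
for X in ((.576,-.058,.092),(.576,-.058,.042),(.588,.1506,.065)):
    x,y=px(X);print(X,(x,y));print(top[y-12:y+13:2,x-16:x+17:2].max(2))
E
```

```text
time_s: 34.78
ee_pos: [0.3854, 0.1551, 0.1931]
tool_rot: [1.937, 2.473, -0.001]
force: [0.8, -1.0, 0.1]
width: 0.0427
finger_force: 0.0
34.775 [0.3854 0.1551 0.1931] yang 13.883764217717383 zax [-0.0001 -0.0004 -1.    ] F [ 0.8371 -1.0394  0.1103] 0.042728299829917576 0.0 q [-0.5622  0.5623  0.1694  2.0857 -0.1853  0.5076 -0.0138]
(0.576, -0.058, 0.092) (np.int64(272), np.int64(170))
[[244 244 246 246 247 247 247 246 244 243 243 243 247 246 247 246 245]
 [237 240 240 244 242 241 244 244 243 242 242 243 247 246 247 246 245]
 [233 235 239 241 239 239 241 244 244 241 237 239 241 240 215 214 215]
 [234 235 235 240 243 242 118  77  97 177 209 215 215 219 214 209 212]
 [234 238 239 242 169  12  94 155 155 157 134 115 218 218 212 216 215]
 [238 239 240 186   5  25 126 123 152 150 151  84  66 222 220 214 215]
 [235 235 240  14   3  38 124 125 125 146 153 127   6 118 217 217 210]
 [211 213 153   2  14  35 125 125 125 123 127  65   7  75 221 209 215]
 [206 216  57   8  11  21  55 126 132 127  94  31   7  39 223 207 211]
 [206 213  68   8  14  42  40  36  37  29  35  51  14  24 219 216 207]
 [2
[... 1466 characters left out ...]
247 247 247 249 249 249 251 250 249 248 248 250 248 227 233]
 [244 247 246 248 248 248 251 178 130 234 253 250 252 152 184 229 229]
 [244 244 248 248 248 250 179 165 158  89 186 253 118 125 115 239 231]
 [245 246 247 247 247 251 104 157 146 118  42 100 128 123 119 113 231]
 [242 244 247 248 249 252  92 123 143  50  39  39  81 118 114 109 234]
 [238 242 245 247 250 251 214  84  57  50  35  39  46 150 132  44 180]
 [238 242 244 246 246 145 156 158 113  45  45  43  46  77 109 154 152]
 [240 238 244 246 247 227 150 152 154  74  43  42  95 156 155 203 254]
 [239 240 240 244 246 249 146 154 145  76  93 157 152 151 255 252 250]
 [240 240 240 245 246 247 218  78  80 155 149 185 155 153 153 146 255]]
```

Glue cap stands at the expected spot in the cup, the stamp is untouched, and everything else is in place.

```bash
python3 -c "
from plant import env
print(env.sign_off())"
```

```text
the job is handed in; nothing more can be done
None
```

The job is done and handed in after about 35 s of robot time: highlighter in the wide bay, staple remover in the narrow bay, glue stick upright in the cup, the smaller staple box squarely on the larger one in the holder (within about 1 mm), and the stamp left where it stood; no verdict came back.

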